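# Turn the book on the photo turntable to the camera

### The arm

A 6-joint arm with a two-finger parallel gripper is mounted at the origin on the work surface. World frame = base frame: x ahead of the robot, y to its left, z up, the work surface at z = 0. Lengths are in m, angles in rad, forces in N, time in s.
With the tool pointing down it reaches from about 0.4 to 0.925 m from the base axis. Payload 12.5 kg.
Tool frame: the origin (TCP) lies at the very end of the fingers, on their centre line; the grasp point (between the pads) lies 19 mm behind it (bot.grip_depth is the distance from the TCP to the grasp point, in m); z points along the fingers, y is the line along which they close (so a half turn about z gives the same grasp; the last joint's range is limited). The gripper opens to 95 mm and grips with 3 to 60 N. Pads are 20 mm wide; open, the fingers measure 119 mm over their backs; the gripper's body (75 mm by 180 mm) begins 59 mm behind the grasp point.
Start: joints at [1.116, 0.491, 1.559, -0, 1.092, -0.106], TCP at [0.214, 0.587, 0.215] pointing down, gripper open.
Joint ranges: [-3.1, 3.1], [-0.84, 2.19], [0.05, 2.79], [-1.13, 4.28], [0.06, 2.93], [-2.69, 2.69]. Speed limits (rad/s): [2.22, 2.22, 2.79, 3.14, 3.14, 3.14].

### API

Orientations are given as a unit quaternion [x, y, z, w].
In Python, from cell import bot gives the robot as it stands.
- The arm moves only by the tool servo_tool, never from a script. Its argument "increments" is a list of rows, each an object with "slide": the shift along the world's x, y, z in mm, a list of three; "rotation": the turn, a rotation vector about the world's x, y, z in rad, a list of three; "claw": the closure, from -1 (fully open) to 1 (shut), so that 0 is half open. A call has 1 to 20 rows; each row shifts and turns the commanded pose from where the row before left it; what a row does not reach is not made up. A row lasts 1/12 s, in which the tool goes at most 41.7 mm and 7.16 degrees, less where a joint would pass 70% of its speed; a pose out of reach is approached as far as the arm can. A call is refused whole if a number of a shift passes 41.7 or a number of a turn 0.125, either way. A call with a gripper value outside its range is refused whole. The fingers move at their own pace and stop on an object; "grip_force" is the grip in N (left out, the last holds). Time passes only in rows, so rows that do not move let the fingers close. It gives the time, the measured TCP pose, the force, the opening and the grip force at its end, in the units of the state.
- bot.get_state(): the state, without advancing time (a new reading comes with each control period).
- bot.camera(name): name is "side" or "top" or "wrist"; returns the picture (384x512x3 uint8, red, green, blue); there is no depth.
- bot.camera_model(name): a dict with "fx", "fy", "cx", "cy" (pixels), "k1" (the pictures are not rectified: a ray, as slopes to the right and down, at radius r is drawn at 1 + k1 r^2 times it, then the intrinsics apply), "cam_to_world" (4x4, takes a point from camera to world coordinates). Camera axes: x right, y down, z forward; pixel columns grow to the right and rows downward; lengths in m; the calibration is good to about 2 mm. A picture is of the moment at which its call begins: read the wrist's pose just before it. camera_model takes no time and is no camera call; for the wrist camera it gives the pose at the moment of the call.
- bot.job_done(): hands the job in; it is judged then, once.
The state is a dict: "time_s": time; "joints": joint angles; "joint_velocities": joint speeds; "tau": joint torques, N m; "tcp_pos": TCP position; "orientation": TCP orientation; "ft_force": force on the tool from outside, world axes, zero at the start; "ft_torque": the same for the moment, N m; "grip_width": finger opening in m; "finger_force": force on a finger pad.
Only numpy, scipy, OpenCV 4.12 (cv2) and the standard library are available. Lean on these libraries where they do the work, as an engineer would, in place of code of your own. Each camera call takes 0.05 s, during which the arm holds its last target. There are 200 camera calls.

### The job

The old book is to be photographed spine first: push the rim of the plywood turntable round with your fingertips until the book's spine squarely faces the lens of the camera, then take the hand away and leave everything still. Turn it gently, without sending it spinning or leaning hard on it, and do not touch the book or the spectacles lying on it, which must stay as they lie. Leave the camera and the other things on the table undisturbed.

Things in the scene. Friction and masses are not known exactly. Their poses are not given: they have to be found in the camera images.
- platter: Round birch-plywood top of a hand-turned photo turntable, 280 mm across, 18 mm thick, upper face 45 mm above the table. Turns about its upright axis either way without stops; about 0.5 N at the rim turns it, and it stops almost at once when the push ends and stays there. Stands on a fixed steel foot 190 mm across. Origin: on the axis at the underside, z up. Six finger notches in the rim: see notch0.
- notch0 (a point): Middle of one of the platter's six equal finger notches, on the rim circle (140 mm from the axis along the platter's +x), level with its upper face; x points outward. Notches are spaced 60 degrees, cut right through, 21 mm deep from the rim (floor 119 mm from the axis), 48 mm wide at the floor and 54 mm at mid depth, their outer corners rounded to 9 mm; the lobes between are about 85 mm wide. Below a notch is only the table.
- book: Half-leather book lying flat near the middle of the platter, 160 mm along the spine, 120 mm from spine to fore-edge, 30 mm thick (top 75 mm above the table), 420 g; held by friction, it turns with the platter. Origin: centre of its underside (within 7 mm of the platter's axis); +x out of the spine, z up. The spine is the rounded leather side with raised bands; the other sides show the leaves.
- book_spine (a point): The middle of the book's spine: 63 mm from the book's origin along its +x and 15 mm above its underside; axes as the book's.
- spectacles: Folded round wire spectacles lying loose on top of the book, 116 x 46 x 10 mm, 30 g, their top 85 mm above the table. Origin: centre of the underside, long side along y, z up.
- camera_lens (a point): Middle of the lens front of a black system camera on a small tripod, 126 mm wide, 191 mm high, feet 74 mm from its middle; loose, 0.9 kg. It stands left of the turntable, lens front 294 to 314 mm from the turntable's axis and 138 mm above the table, aimed at that axis. Axes: the lens looks along -x, z up; the tripod's middle is 66 mm behind (+x). The spine faces it squarely when the book's +x points as this +x.
- chamberstick: A pewter candle dish with a loop handle and a candle stub, 132 mm across and 86 mm high without the wick, standing loose to the right of the turntable; a bystander. Origin: centre of the underside.
- loupe: A folding brass stand magnifier, 44 x 40 x 42 mm, standing loose to the right, nearer the robot; a bystander. Origin: centre of the underside.
- blower: A black rubber lens blower, an upright bulb 60 mm across with a thin nozzle, 105 mm high, standing loose to the right of the turntable, farther from the robot; a bystander. Origin: centre of the underside.
There are look-alikes about, which are no part of the job. Of the things that look like the spectacles, the middle-sized one is meant.

How it is judged:
On the way, in this order (a step that is already met when the one before it is completed fails the run):
1. the fingers push on the turntable (contact force between the fingers and platter above 0.2 N).
2. the book's spine faces the camera (angle between the x axis of book and the x axis of camera_lens, either way round below 0.1 rad and x of book_spine in the frame of camera_lens above -0.3 m), for 0.1 s.
At the end, for the whole second after the job is handed in: The book's spine faces the camera lens, its +x within 0.10 rad (about 6 degrees) of the camera_lens's +x; the book still lies flat on the middle of the platter (origin within 20 mm of the axis), the spectacles still on it, and the platter is at rest (all of step 2 and horizontal distance between book and platter below 0.02 m and z of book in the frame of platter below 0.024 m and z of spectacles in the frame of book above 0.024 m and angular speed of platter below 0.05 rad/s); the robot touches nothing.
It fails at once if the robot touched the book or the spectacles (contact force between any of the fingers, the arm and book above 0.3 N or contact force between any of the fingers, the arm and spectacles above 0.3 N).
It fails at once if the book slid more than about 15 mm on the platter or was lifted or tipped, or the spectacles slid more than about 15 mm on the book, were lifted or fell (horizontal distance between book and platter above 0.02 m or z of book in the frame of platter above 0.026 m or angle between book's own z axis and vertical above 0.15 rad or horizontal distance between spectacles and book above 0.028 m or z of spectacles in the frame of book above 0.042 m or z of spectacles in the frame of book below 0.02 m).
It fails at once if the platter was sent spinning (faster than 3 rad/s) (angular speed of platter above 3 rad/s).
It fails at once if the turntable was leant on or squeezed with more than 30 N (contact force between any of the fingers, the arm and platter above 30 N).
It fails at once if the camera was shifted more than 10 mm, or another thing on the table more than 15 mm (distance of camera_lens from where it was at the start of the episode above 0.01 m or distance of any of chamberstick, loupe, blower from where it was at the start of the episode above 0.015 m).
It also fails if it takes over 58 s, if anything falls off the work surface, if the arm or the gripper's body presses on something with over 40 N, if the wrist force passes 120 N, or if a joint passes its speed limit or range.

## Working session

There is one attempt and no reset: what is moved stays moved. The work goes in short steps, Python scripts to look and compute and a tool call to move; the robot and the scene stay as the last step left them, time stands still between calls to the robot, and variables do not carry over. Pictures are saved under pics/ and viewed, at most 10 in all, crops included, and the job is handed in when it is done.

Besides the shell and the picture viewer there is one more tool, called after "Emit:" as name(argument=value, ...) on one line, values as JSON. servo_tool: Moves the arm, as the interface text tells. Its arguments: {"type":"object","properties":{"increments":{"type":"array","items":{"type":"object","properties":{"slide":{"type":"array","items":{"type":"number"}},"rotation":{"type":"array","items":{"type":"number"}},"claw":{"type":"number"}}}},"grip_force":{"type":"number"}},"required":["increments"]}

```bash
mkdir -p pics; ls
python3 - <<'E'
from cell import bot
import cv2,numpy as np
for n in("top","side"):
    im=bot.camera(n); cv2.imwrite(f"pics/{n}0.png",im[...,::-1]); m=bot.camera_model(n); print(n,{k:np.round(v,4).tolist() for k,v in m.items()})
print(bot.get_state())
E
```

```text
pics
top {'fx': 408.9083, 'fy': 408.9083, 'cx': 258.36, 'cy': 192.0459, 'k1': -0.0086, 'cam_to_world': [[-0.0165, -0.9952, 0.096, 0.4648], [-0.9997, 0.0179, 0.0137, -0.0561], [-0.0153, -0.0957, -0.9953, 1.1725], [0.0, 0.0, 0.0, 1.0]]}
side {'fx': 356.038, 'fy': 356.038, 'cx': 259.1466, 'cy': 194.7832, 'k1': 0.0074, 'cam_to_world': [[-0.9975, -0.041, 0.0581, 0.5181], [-0.0707, 0.6636, -0.7447, 0.5968], [-0.008, -0.7469, -0.6648, 0.7014], [0.0, 0.0, 0.0, 1.0]]}
{'time_s': 0.1, 'joints': array([ 1.11641809e+00,  4.91490367e-01,  1.55938674e+00,  2.27655233e-06,
        1.09169889e+00, -1.05586005e-01]), 'joint_velocities': array([ 0.00069377, -0.00206406, -0.00308073, -0.00032928, -0.00060096,
       -0.00056817]), 'tau': array([ 2.15471031e-03, -6.13623548e+01, -2.58603573e+01,  6.93471171e-02,
        4.70117619e-02, -7.41559347e-05]), 'tcp_pos': array([0.21347746, 0.5871842 , 0.21412633]), 'orientation': array([ 1.73513940e-01,  9.84831291e-01, -4.72248553e-04, -1.36838750e-04]), 'ft_force': array([ 0.80818583, -0.17344316,  0.69052741]), 'ft_torque': array([-0.0355384 , -0.02392726,  0.01167925]), 'finger_force': 0.0, 'grip_width': 0.09506085704035899}
```

View pics/top0.png

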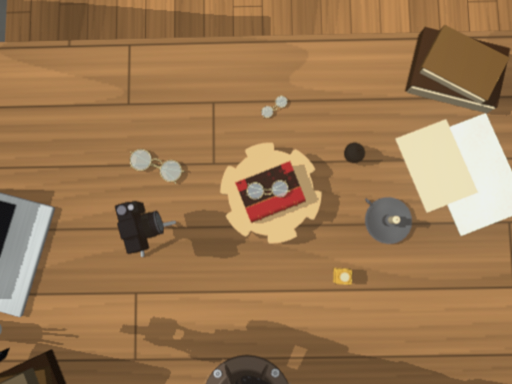

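View pics/side0.png

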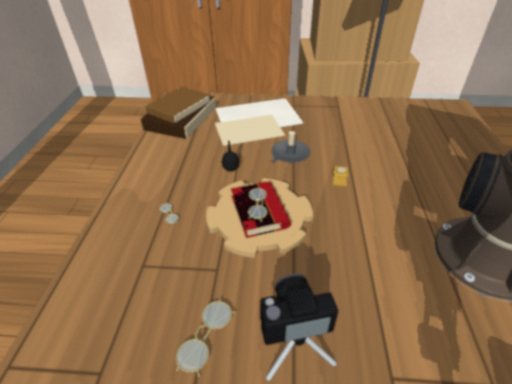

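The top view shows the platter at about (270,193), with the camera to its left and its lens near (160,223). I'll zoom in to find which side of the book is the spine.

Run:
```python
import cv2,numpy as np
a=cv2.imread("pics/top0.png")[138:248,110:330]; b=cv2.imread("pics/side0.png")[170:350,190:350]
cv2.imwrite("pics/ztop.png",cv2.resize(a,None,fx=3.6,fy=3.6,interpolation=cv2.INTER_CUBIC))
cv2.imwrite("pics/zside.png",cv2.resize(b,None,fx=3.3,fy=3.3,interpolation=cv2.INTER_CUBIC))
```

```text
(no output)
```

View pics/ztop.png

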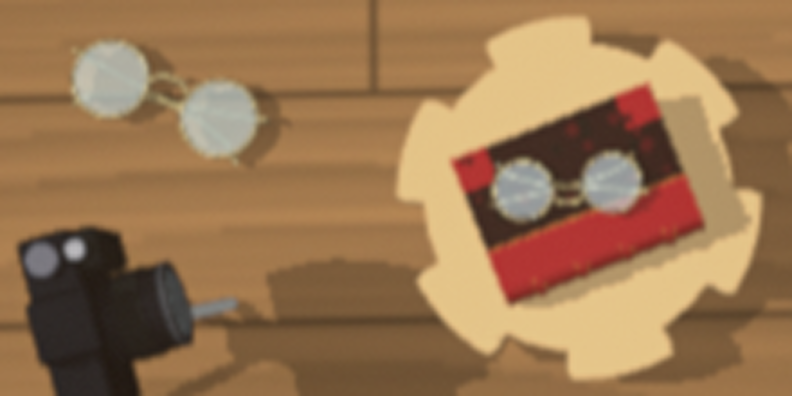

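View pics/zside.png

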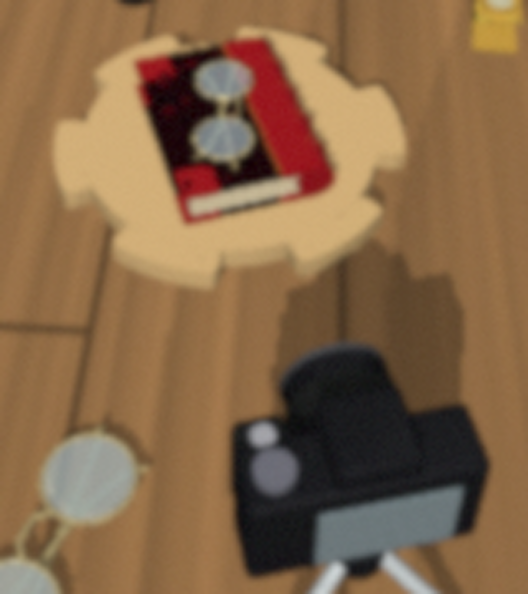

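The top and side zooms show the broad red leather side as the spine. In the top view it faces the robot, slightly to the right, with a gold line at its board edge. The lens front disc is centred near (159.3,222.5) in the top picture. I'll compute the geometry from these.

```bash
cat > h.py <<'E'
import cv2,numpy as np
from scipy.optimize import least_squares
from cell import bot
def ray(n,px,z,M=None):
    m=M or bot.camera_model(n); px=np.atleast_2d(px).astype(float)
    d=(px-[m["cx"],m["cy"]])/[m["fx"],m["fy"]]; s=d.copy()
    for _ in range(5): s=d/(1+m["k1"]*(s**2).sum(1,keepdims=True))
    T=np.array(m["cam_to_world"]); r=np.c_[s,np.ones(len(s))]@T[:3,:3].T; o=T[:3,3]
    return (o+r*((z-o[2])/r[:,2])[:,None])[:,:2]
def big(mask): return max(cv2.findContours(mask.astype(np.uint8),cv2.RETR_EXTERNAL,cv2.CHAIN_APPROX_NONE)[0],key=cv2.contourArea)[:,0]
def measure(im,lens=(159.3,222.5),verbose=1):
    hsv=cv2.cvtColor(im,cv2.COLOR_RGB2HSV).astype(int); H,S,V=hsv[...,0],hsv[...,1],hsv[...,2]
    roi=np.zeros(H.shape,bool); roi[138:248,215:326]=1
    plat=roi&(V>190)&(S<140)&(H>12)&(H<30)
    p=ray("top",big(cv2.morphologyEx(plat.astype(np.uint8),cv2.MORPH_CLOSE,np.ones((3,3)))),.045)
    # outer-rim fit, iterated, known radius
    c=p.mean(0)
    for _ in range(8):
        r=np.hypot(*(p-c).T); q=p[r>.132]
        c=least_squares(lambda c:np.hypot(*(q-c).T)-.139,c,loss="soft_l1",f_scale=.002).x
    r=np.hypot(*(p-c).T); a=np.arctan2(*(p-c).T[::-1])
    w=np.clip(.14-r,0,.021); n0=np.angle((w*np.exp(6j*a)).sum())/6
    red=roi&((H<8)|(H>170))&(S>150)&(V>110)
    dark=roi&(V<75)
    disc=np.zeros(H.shape,np.uint8); pc=np.array([269,190]); cv2.circle(disc,tuple(int(v) for v in pc),42,1,-1)
    bk=cv2.morphologyEx(((red|dark)&(disc>0)).astype(np.uint8),cv2.MORPH_CLOSE,np.ones((9,9)))
    b=ray("top",big(bk),.075); rect=cv2.minAreaRect((b*1000).astype(np.float32))
    box=cv2.boxPoints(rect)/1000; e=[box[1]-box[0],box[2]-box[1]]; L=max(e,key=np.linalg.norm)
    ry,rx=np.nonzero(red&(disc>0)); rc=ray("top",np.c_[rx,ry],.075).mean(0)
    n=np.array([-L[1],L[0]])/np.linalg.norm(L); bc=np.array(rect[0])/1000
    if n@(rc-bc)<0:n=-n
    l=ray("top",lens,.138)[0]
    deg=lambda v:np.degrees(np.arctan2(v[1],v[0]))
    out=dict(c=c,notch=np.degrees(n0),size=np.round(rect[1],1),bc=bc,spine=deg(n),lens=l,ld=np.linalg.norm(l-c),cam=deg(l-c)); out["turn"]=(out["cam"]-out["spine"]+180)%360-180
    if verbose: print({k:np.round(v,4).tolist() for k,v in out.items()})
    return out
E
python3 - <<'E'
from h import *
im=cv2.imread("pics/top0.png")[...,::-1].copy(); measure(im)
for n,p in dict(blower=(354,153),cs=(388,220),loupe=(343,276)).items(): print(n,ray("top",p,.05))
E
```

```text
{'c': [0.574, -0.0731], 'notch': -15.3785, 'size': [115.5, 158.0], 'bc': [0.572, -0.0733], 'spine': -159.5072021484375, 'lens': [0.4915, 0.2104], 'ld': 0.2952, 'cam': 106.2163, 'turn': -94.2765}
blower [[ 0.67712393 -0.30790458]]
cs [[ 0.49005973 -0.39325467]]
loupe [[ 0.34141427 -0.26532184]]
```

Emit:
servo_tool(increments=[{"slide": [0, 0, 25], "claw": 1}, {"slide": [0, 0, 30], "claw": 1}, {"slide": [0, 0, 30], "claw": 1}, {"slide": [0, 0, 10], "claw": 1}, {"slide": [0, 0, 0], "claw": 1}])

```text
schema error: expected keys slide, rotation, claw
```

Emit:
servo_tool(increments=[{"slide": [22.8, -28.3, 0], "rotation": [0, 0, 0.0565], "claw": 1}, {"slide": [22.8, -28.3, 0], "rotation": [0, 0, 0.0565], "claw": 1}, {"slide": [22.8, -28.3, 0], "rotation": [0, 0, 0.0565], "claw": 1}, {"slide": [22.8, -28.3, 0], "rotation": [0, 0, 0.0565], "claw": 1}, {"slide": [22.8, -28.3, 0], "rotation": [0, 0, 0.0565], "claw": 1}, {"slide": [22.8, -28.3, 0], "rotation": [0, 0, 0.0565], "claw": 1}, {"slide": [22.8, -28.3, 0], "rotation": [0, 0, 0.0565], "claw": 1}, {"slide": [22.8, -28.3, 0], "rotation": [0, 0, 0.0565], "claw": 1}, {"slide": [22.8, -28.3, 0], "rotation": [0, 0, 0.0565], "claw": 1}, {"slide": [22.8, -28.3, 0], "rotation": [0, 0, 0.0565], "claw": 1}, {"slide": [22.8, -28.3, 0], "rotation": [0, 0, 0.0565], "claw": 1}, {"slide": [22.8, -28.3, 0], "rotation": [0, 0, 0.0565], "claw": 1}, {"slide": [22.8, -28.3, 0], "rotation": [0, 0, 0.0565], "claw": 1}, {"slide": [22.8, -28.3, 0], "rotation": [0, 0, 0.0565], "claw": 1}, {"slide": [22.8, -28.3, 0], "rotation": [0, 0, 0.0565], "claw": 1}, {"slide": [22.8, -28.3, 0], "rotation": [0, 0, 0.0565], "claw": 1}, {"slide": [22.8, -28.3, 0], "rotation": [0, 0, 0.0565], "claw": 1}, {"slide": [22.8, -28.3, 0], "rotation": [0, 0, 0.0565], "claw": 1}, {"slide": [22.8, -28.3, 0], "rotation": [0, 0, 0.0565], "claw": 1}, {"slide": [22.8, -28.3, 0], "rotation": [0, 0, 0.0565], "claw": 1}])

```text
time_s: 1.77
tcp_pos: [0.6703, 0.0197, 0.2143]
orientation: [-0.382, 0.924, 0.0, -0.0]
ft_force: [0.1, 0.5, 0.9]
grip_width: 0.0007
finger_force: 0.0
```

The lift was refused for a missing key, so the traverse ran at z=0.214. That is still 23 mm above the camera's top. I'll check that nothing moved and look from close by.

Run:
```python
from h import *
M=bot.camera_model("wrist"); im=bot.camera("wrist"); t=bot.camera("top")
cv2.imwrite("pics/w1.png",im[...,::-1])
o=cv2.imread("pics/top0.png")[...,::-1]
d=np.abs(t.astype(int)-o).max(2)>40
print("camera area diff",d[190:260,105:180].sum())
cv2.imwrite("pics/t1.png",t[...,::-1])
T=np.array(M["cam_to_world"])
for n,p in dict(notch=(.6694,.0210,.045),c=(.574,-.0731,.045)).items():
    q=np.linalg.inv(T)@[*p,1]; print(n,M["fx"]*q[0]/q[2]+M["cx"],M["fy"]*q[1]/q[2]+M["cy"])
print(T.round(3))
```

```text
camera area diff 1177
notch 258.6626423413983 170.74942219071838
c 259.3653606229633 34.37155834937391
[[-0.705  0.683  0.191  0.617]
 [ 0.709  0.679  0.189 -0.032]
 [-0.001  0.268 -0.963  0.386]
 [ 0.     0.     0.     1.   ]]
```

View pics/w1.png

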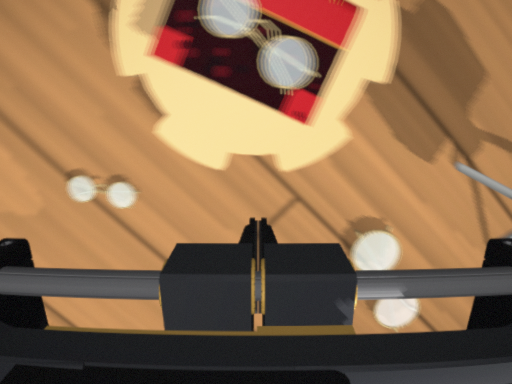

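The wrist view shows the notch mouth at about (258,165), under the line of the closed fingertips (predicted (259,171)). The notch is aligned, so I'll descend into it.

Emit:
servo_tool(increments=[{"slide": [0, 0.5, -28], "rotation": [0, 0, 0], "claw": 1}, {"slide": [0, 0.5, -30], "rotation": [0, 0, 0], "claw": 1}, {"slide": [0, 0, -30], "rotation": [0, 0, 0], "claw": 1}, {"slide": [0, 0, -30], "rotation": [0, 0, 0], "claw": 1}, {"slide": [0, 0, -26], "rotation": [0, 0, 0], "claw": 1}, {"slide": [0, 0, -12], "rotation": [0, 0, 0], "claw": 1}, {"slide": [0, 0, -12], "rotation": [0, 0, 0], "claw": 1}, {"slide": [0, 0, -10], "rotation": [0, 0, 0], "claw": 1}, {"slide": [0, 0, -6], "rotation": [0, 0, 0], "claw": 1}, {"slide": [0, 0, 0], "rotation": [0, 0, 0], "claw": 1}])

```text
time_s: 2.7
tcp_pos: [0.6695, 0.0225, 0.0302]
orientation: [-0.381, 0.925, 0.0, -0.0]
ft_force: [0.3, 0.2, -0.6]
grip_width: 0.0005
finger_force: 0.0
```

```bash
cat > arc.py <<'E'
import sys,json; from h import *
# arc.py a_end_deg rows : slides along arc at r=.134 from the present angle
c=np.array([.574,-.0731]); p=bot.get_state()["tcp_pos"][:2]; a0=np.arctan2(*(p-c)[::-1]); a1=np.radians(float(sys.argv[1])); n=int(sys.argv[2])
a=np.linspace(a0,a1,n+1); q=c+.134*np.c_[np.cos(a),np.sin(a)]; q[0]=p
print("from",np.degrees(a0).round(1),"r",np.hypot(*(p-c)).round(4),"rot/row",round((a1-a0)/n,4)); print(np.round(np.diff(q,axis=0)*1000,1).tolist())
E
python3 arc.py 14 20
```

```text
from 45.0 r 0.1351 rot/row -0.0271
[[1.8, -3.4], [2.5, -2.7], [2.4, -2.7], [2.3, -2.8], [2.2, -2.9], [2.2, -2.9], [2.1, -3.0], [2.0, -3.0], [1.9, -3.1], [1.8, -3.1], [1.7, -3.2], [1.7, -3.2], [1.6, -3.3], [1.5, -3.3], [1.4, -3.4], [1.3, -3.4], [1.2, -3.4], [1.1, -3.5], [1.0, -3.5], [0.9, -3.5]]
```

Emit:
servo_tool(increments=[{"slide": [1.8, -3.4, 0], "rotation": [0, 0, -0.027], "claw": 1}, {"slide": [2.5, -2.7, 0], "rotation": [0, 0, -0.027], "claw": 1}, {"slide": [2.4, -2.7, 0], "rotation": [0, 0, -0.027], "claw": 1}, {"slide": [2.3, -2.8, 0], "rotation": [0, 0, -0.027], "claw": 1}, {"slide": [2.2, -2.9, 0], "rotation": [0, 0, -0.027], "claw": 1}, {"slide": [2.2, -2.9, 0], "rotation": [0, 0, -0.027], "claw": 1}, {"slide": [2.1, -3.0, 0], "rotation": [0, 0, -0.027], "claw": 1}, {"slide": [2.0, -3.0, 0], "rotation": [0, 0, -0.027], "claw": 1}, {"slide": [1.9, -3.1, 0], "rotation": [0, 0, -0.027], "claw": 1}, {"slide": [1.8, -3.1, 0], "rotation": [0, 0, -0.027], "claw": 1}])

```text
time_s: 3.53
tcp_pos: [0.691, -0.0075, 0.0307]
orientation: [-0.252, 0.968, 0.0, 0.0]
ft_force: [0.3, 0.9, 1.1]
grip_width: 0.0005
finger_force: 0.3
```

```bash
python3 arc.py -16 20;python3 - <<'E'
from h import *
t=bot.camera("top"); cv2.imwrite("pics/t2.png",t[...,::-1])
a=cv2.resize(t[130:260,95:335],None,fx=3.3,fy=3.3,interpolation=cv2.INTER_CUBIC); cv2.imwrite("pics/t2z.png",a[...,::-1])
E
```

```text
from 29.3 r 0.1342 rot/row -0.0395
[[2.4, -4.7], [2.3, -4.8], [2.1, -4.9], [1.9, -4.9], [1.7, -5.0], [1.5, -5.1], [1.3, -5.1], [1.1, -5.2], [0.9, -5.2], [0.7, -5.2], [0.5, -5.3], [0.3, -5.3], [0.1, -5.3], [-0.1, -5.3], [-0.3, -5.3], [-0.5, -5.3], [-0.7, -5.2], [-1.0, -5.2], [-1.2, -5.2], [-1.4, -5.1]]
```

View pics/t2z.png

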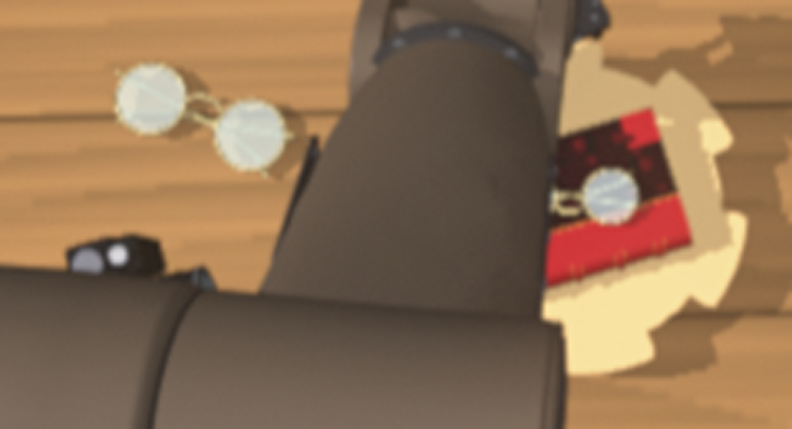

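The top view shows the arm covering the left half of the platter. The spine's edge, from about (545,285) to (692,240), has turned about 5° clockwise. The camera dials are where they were, so I'll keep pushing.

Emit:
servo_tool(increments=[{"slide": [2.4, -4.7, 0], "rotation": [0, 0, -0.039], "claw": 1}, {"slide": [2.3, -4.8, 0], "rotation": [0, 0, -0.039], "claw": 1}, {"slide": [2.1, -4.9, 0], "rotation": [0, 0, -0.039], "claw": 1}, {"slide": [1.9, -4.9, 0], "rotation": [0, 0, -0.039], "claw": 1}, {"slide": [1.7, -5.0, 0], "rotation": [0, 0, -0.039], "claw": 1}, {"slide": [1.5, -5.1, 0], "rotation": [0, 0, -0.039], "claw": 1}, {"slide": [1.3, -5.1, 0], "rotation": [0, 0, -0.039], "claw": 1}, {"slide": [1.1, -5.2, 0], "rotation": [0, 0, -0.039], "claw": 1}, {"slide": [0.9, -5.2, 0], "rotation": [0, 0, -0.039], "claw": 1}, {"slide": [0.7, -5.2, 0], "rotation": [0, 0, -0.039], "claw": 1}, {"slide": [0.5, -5.3, 0], "rotation": [0, 0, -0.039], "claw": 1}, {"slide": [0.3, -5.3, 0], "rotation": [0, 0, -0.039], "claw": 1}, {"slide": [0.1, -5.3, 0], "rotation": [0, 0, -0.039], "claw": 1}, {"slide": [-0.1, -5.3, 0], "rotation": [0, 0, -0.039], "claw": 1}, {"slide": [-0.3, -5.3, 0], "rotation": [0, 0, -0.039], "claw": 1}, {"slide": [-0.5, -5.3, 0], "rotation": [0, 0, -0.039], "claw": 1}, {"slide": [-0.7, -5.2, 0], "rotation": [0, 0, -0.039], "claw": 1}, {"slide": [-1.0, -5.2, 0], "rotation": [0, 0, -0.039], "claw": 1}, {"slide": [-1.2, -5.2, 0], "rotation": [0, 0, -0.039], "claw": 1}, {"slide": [-1.4, -5.1, 0], "rotation": [0, 0, -0.039], "claw": 1}])

```text
time_s: 5.25
tcp_pos: [0.7025, -0.1101, 0.0307]
orientation: [0.135, 0.991, 0.0, 0.0]
ft_force: [0.4, 0.9, 0.2]
grip_width: 0.0003
finger_force: 0.3
```

```bash
python3 arc.py -50 20;python3 - <<'E'
from h import *
t=bot.camera("top"); cv2.imwrite("pics/t3.png",t[...,::-1])
w=bot.camera("wrist"); cv2.imwrite("pics/w3.png",np.hstack([cv2.resize(w,(400,300)),cv2.resize(t[130:260,180:353],(400,300))])[...,::-1])
E
```

```text
from -16.1 r 0.1337 rot/row -0.0296
[[-0.9, -3.9], [-1.3, -3.8], [-1.4, -3.7], [-1.5, -3.7], [-1.6, -3.6], [-1.7, -3.6], [-1.8, -3.5], [-1.9, -3.5], [-2.0, -3.4], [-2.1, -3.4], [-2.2, -3.3], [-2.3, -3.2], [-2.4, -3.2], [-2.5, -3.1], [-2.6, -3.0], [-2.7, -2.9], [-2.8, -2.9], [-2.8, -2.8], [-2.9, -2.7], [-3.0, -2.6]]
```

View pics/w3.png

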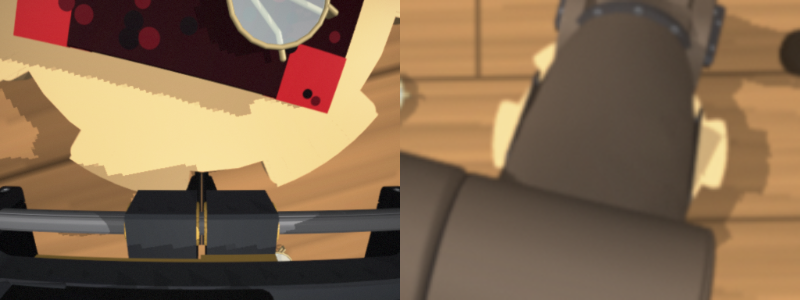

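The wrist view shows the fore-edge of the book running from about (15,36) to (328,112) in the half-size view, with the fingertip in the notch. I'll compute the spine bearing from that edge.

Run:
```python
from h import *
q=ray("wrist",np.array([(15,36),(328,112)])*1.28,.075); d=q[1]-q[0]; n=np.array([-d[1],d[0]]); 
if n@(np.array([.574,-.0731])-q[0])<0:n=-n
print(q,np.linalg.norm(d),"spine",np.degrees(np.arctan2(n[1],n[0])))
```

```text
[[ 0.58389455 -0.17176426]
 [ 0.66281755 -0.03106668]] 0.16132156660972344 spine 150.71016132117649
```

```bash
python3 arc.py -60 20
```

```text
from -16.3 r 0.1336 rot/row -0.0382
[[-1.2, -5.0], [-1.7, -4.8], [-1.9, -4.7], [-2.1, -4.7], [-2.3, -4.6], [-2.4, -4.5], [-2.6, -4.4], [-2.8, -4.3], [-2.9, -4.2], [-3.1, -4.1], [-3.2, -4.0], [-3.4, -3.8], [-3.5, -3.7], [-3.7, -3.6], [-3.8, -3.4], [-3.9, -3.3], [-4.0, -3.1], [-4.2, -3.0], [-4.3, -2.8], [-4.4, -2.6]]
```

Emit:
servo_tool(increments=[{"slide": [-1.2, -5.0, 0], "rotation": [0, 0, -0.038], "claw": 1}, {"slide": [-1.7, -4.8, 0], "rotation": [0, 0, -0.038], "claw": 1}, {"slide": [-1.9, -4.7, 0], "rotation": [0, 0, -0.038], "claw": 1}, {"slide": [-2.1, -4.7, 0], "rotation": [0, 0, -0.038], "claw": 1}, {"slide": [-2.3, -4.6, 0], "rotation": [0, 0, -0.038], "claw": 1}, {"slide": [-2.4, -4.5, 0], "rotation": [0, 0, -0.038], "claw": 1}, {"slide": [-2.6, -4.4, 0], "rotation": [0, 0, -0.038], "claw": 1}, {"slide": [-2.8, -4.3, 0], "rotation": [0, 0, -0.038], "claw": 1}, {"slide": [-2.9, -4.2, 0], "rotation": [0, 0, -0.038], "claw": 1}, {"slide": [-3.1, -4.1, 0], "rotation": [0, 0, -0.038], "claw": 1}, {"slide": [-3.2, -4.0, 0], "rotation": [0, 0, -0.038], "claw": 1}, {"slide": [-3.4, -3.8, 0], "rotation": [0, 0, -0.038], "claw": 1}, {"slide": [-3.5, -3.7, 0], "rotation": [0, 0, -0.038], "claw": 1}, {"slide": [-3.7, -3.6, 0], "rotation": [0, 0, -0.038], "claw": 1}, {"slide": [-3.8, -3.4, 0], "rotation": [0, 0, -0.038], "claw": 1}, {"slide": [-3.9, -3.3, 0], "rotation": [0, 0, -0.038], "claw": 1}, {"slide": [-4.0, -3.1, 0], "rotation": [0, 0, -0.038], "claw": 1}, {"slide": [-4.2, -3.0, 0], "rotation": [0, 0, -0.038], "claw": 1}, {"slide": [-4.3, -2.8, 0], "rotation": [0, 0, -0.038], "claw": 1}, {"slide": [-4.4, -2.6, 0], "rotation": [0, 0, -0.038], "claw": 1}])

```text
time_s: 7.02
tcp_pos: [0.6411, -0.1884, 0.0307]
orientation: [0.492, 0.87, 0.0, 0.0]
ft_force: [-0.4, -0.9, 0.7]
grip_width: 0.0002
finger_force: 0.3
```

Run:
```python
from h import *
print(bot.get_state()["tcp_pos"]); w=bot.camera("wrist"); cv2.imwrite("pics/w4.png",w[...,::-1])
```

```text
[ 0.64106659 -0.18837051  0.03073041]
```

View pics/w4.png

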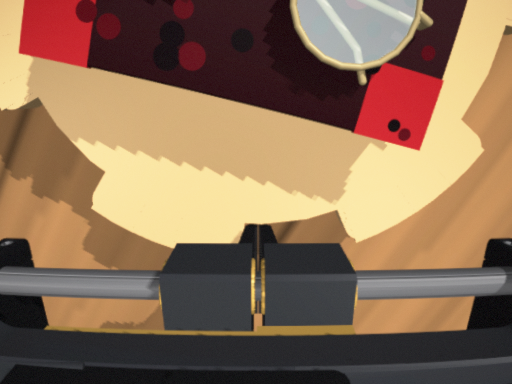

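The fore-edge now runs from (20,50) to (421,149). I'll check the bearing before backing off.

Run:
```python
from h import *
q=ray("wrist",np.array([(20,50),(421,149)]),.075); d=q[1]-q[0]; n=np.array([-d[1],d[0]]); 
if n@(np.array([.574,-.0731])-q[0])<0:n=-n
print(q,np.linalg.norm(d),"spine",np.degrees(np.arctan2(n[1],n[0])))
```

```text
[[ 0.51249389 -0.1519744 ]
 [ 0.66769085 -0.10497921]] 0.16215622971022858 spine 106.84683640218103
```

The spine is at 106.8° against a target of 106.2°. Next I'll back the finger off the notch wall, lift it, and move clear so the top camera can verify.

Emit:
servo_tool(increments=[{"slide": [2, 1.2, 0], "rotation": [0, 0, 0], "claw": 1}, {"slide": [2.5, 1.4, 0], "rotation": [0, 0, 0], "claw": 1}, {"slide": [2, -1, 0], "rotation": [0, 0, 0], "claw": 1}, {"slide": [0, 0, 8], "rotation": [0, 0, 0], "claw": 1}, {"slide": [0, 0, 15], "rotation": [0, 0, 0], "claw": 1}, {"slide": [0, 0, 30], "rotation": [0, 0, 0], "claw": 1}, {"slide": [0, 0, 35], "rotation": [0, 0, 0], "claw": 1}, {"slide": [0, 0, 35], "rotation": [0, 0, 0], "claw": 1}, {"slide": [0, 0, 35], "rotation": [0, 0, 0], "claw": 1}, {"slide": [0, 0, 35], "rotation": [0, 0, 0], "claw": 1}, {"slide": [0, 0, 30], "rotation": [0, 0, 0], "claw": 1}, {"slide": [0, -30, 0], "rotation": [0, 0, 0], "claw": 1}, {"slide": [0, -35, 0], "rotation": [0, 0, 0], "claw": 1}, {"slide": [0, -35, 0], "rotation": [0, 0, 0], "claw": 1}, {"slide": [0, -35, 0], "rotation": [0, 0, 0], "claw": 1}, {"slide": [0, -35, 0], "rotation": [0, 0, 0], "claw": 1}, {"slide": [0, -35, 0], "rotation": [0, 0, 0], "claw": 1}, {"slide": [0, -35, 0], "rotation": [0, 0, 0], "claw": 1}, {"slide": [0, -35, 0], "rotation": [0, 0, 0], "claw": 1}, {"slide": [0, 0, 0], "rotation": [0, 0, 0], "claw": 1}])

```text
time_s: 8.73
tcp_pos: [0.6458, -0.4676, 0.2529]
orientation: [0.494, 0.87, -0.001, -0.0]
ft_force: [-0.6, 1.2, -0.8]
grip_width: 0.0003
finger_force: 0.0
```

Run:
```python
from h import *
t=bot.camera("top"); cv2.imwrite("pics/t5.png",t[...,::-1]); cv2.imwrite("pics/t5z.png",cv2.resize(t[130:260,95:335],None,fx=3.3,fy=3.3,interpolation=cv2.INTER_CUBIC)[...,::-1])
measure(t)
```

```text
{'c': [0.6063, -0.0648], 'notch': 7.1907, 'size': [177.9, 115.6], 'bc': [0.564, -0.0753], 'spine': 106.10050201416016, 'lens': [0.4915, 0.2104], 'ld': 0.2982, 'cam': 112.6271, 'turn': 6.5266}
```

View pics/t5z.png

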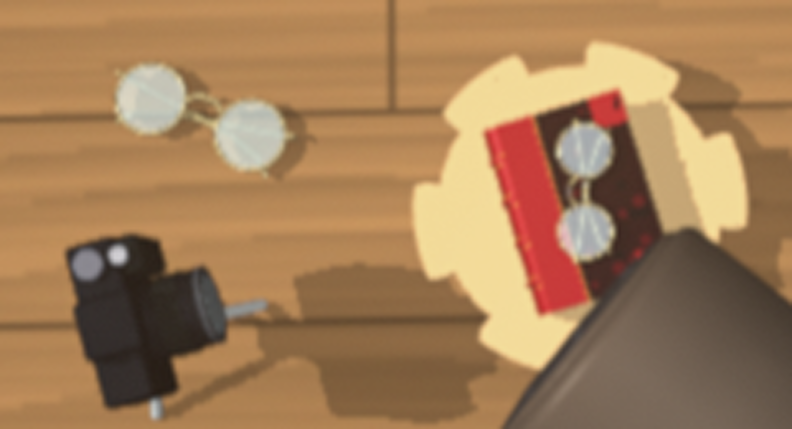

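The final view shows the spine facing the lens, with its edge running from (485,130) to (540,313), parallel to the lens front. The spine is at about 106.1–106.8° against 106.2°. The spectacles are still on the book, the camera has not moved, and the hand is clear.

```bash
python3 -c "
from cell import bot
print(bot.job_done())"
```

```text
the job is handed in; nothing more can be done
None
```

I turned the book's spine to face the lens, within about 1° by my measurement, took the hand clear with the spectacles still on the book, and handed the job in; no verdict came back.

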